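# Seat a lion-mask plaque in the painting cradle

## Robot

A 7-joint arm with a two-finger parallel gripper is mounted at the origin on the work surface. World frame = base frame: x ahead of the robot, y to its left, z up, the work surface at z = 0. Lengths are in m, angles in degrees, forces in N, time in s.
With the tool pointing down it reaches from about 0.35 to 0.775 m from the base axis. Payload 3.1 kg.
Tool frame: the origin (TCP) lies on the centre line of the jaws, within the pads' length; the fingertips stand 17 mm ahead of it and the grasp point (between the pads) lies 2 mm behind it (robot.tip_reach is the distance from the TCP to the fingertips, in m); z points along the fingers, y is the line along which they close (so a half turn about z gives the same grasp; the last joint's range is limited). The gripper opens to 85 mm and grips with 20 to 120 N. Pads are 22 mm wide; open, the fingers measure 114 mm over their backs; the gripper's body (76 mm by 85 mm) begins 54 mm behind the grasp point. The pads swing forward as they close: fully open they stand 13 mm farther back than shut.
Start: joints at [-74.238, 17.813, 0.802, 86.603, -0.252, 75.585, -1.558], TCP at [0.171, 0.523, 0.248] pointing down, gripper open.
Joint ranges: [-154.91, 154.91], [-16.99, 109.72], [-72.82, 74.43], [7.12, 147.25], [-82.49, 262.49], [11.32, 116.49], [-174.64, 174.64]. Speed limits (degrees/s): [159.86, 159.86, 180, 180, 180, 180, 180].

## Interface

Orientations are given as [roll, pitch, yaw] about the fixed x, y, z axes, in that order (R = Rz(yaw) Ry(pitch) Rx(roll)).
In Python, from station import robot, fingers, vision, workorder, recognise gives the robot as it stands. Calls block until the motion is done:
- robot.move_to(position, orientation): joint-space move of the TCP to a pose.
- robot.line_to(position, orientation=None, velocity=0.15, f_stop=None): straight line of the TCP; orientation=None keeps the orientation; velocity is the mean speed in m/s. With f_stop (N) it stops when the force on the tool has changed by that much, and returns True; else False.
- robot.move_j(angles): joint-space move.
- fingers.gripper_to(opening, force=None): opening from 0.0 (shut) to 1.0 (fully open); force is the grip in N (None keeps the last); returns when the fingers have stopped.
- robot.pause(seconds).
- robot.inverse_kinematics(position, orientation): joint angles nearest the present ones, or None.
- vision.grab_frame(name): name is "scene" or "top" or "wrist"; returns the picture (480x640x3 uint8, red, green, blue); there is no depth.
- vision.calibration(name): a dict with "mtx" (3x3 intrinsics, pixels), "extrinsics" (4x4, takes a point from world to camera coordinates); the wrist camera has in their place "T_tool_cam" (4x4, takes a point from camera to tool coordinates, whose origin is the TCP and whose axes are the flange's). Camera axes: x right, y up, looking along -z (the intrinsics and any distortion apply to the point x, -y, -z); pixel columns grow to the right and rows downward; lengths in m; the calibration is good to about 2 mm. A picture is of the moment at which its call begins: read the wrist's pose just before it. calibration takes no time and is no camera call.
A pose or a line that the arm cannot do raises robot.PlanningError and nothing moves.
- workorder.close_job(): hands the job in; it is judged then, once.
Trained networks look in the newest picture that a camera, given by its name, has taken for a name from the list of things; names that differ only in an ending like _2 or _b are one class to them, and where a whole thing is asked for, a point or a joint stands for the part that bears it (a point fixed in the world has none). Each returns a list of dicts, best first, with "p" (0 to 1); they miss things now and then, are a little off and sometimes report something else, mostly with a low value. They report only what shows in the picture. A call takes as long as a camera call. They do not tell look-alikes from the thing itself.
- recognise(label, camera): "rect" ([centre column, centre row, width, height] in pixels, round what is visible of it).
Readings, each from a call of its own:
- robot.current_time_s(): time.
- robot.current_joint_positions(): joint angles.
- robot.current_dq(): joint speeds.
- robot.current_joint_torque(): joint torques, N m.
- robot.current_tool_pos(): TCP position.
- robot.current_eef_rot(): TCP orientation.
- robot.current_contact_force(): force on the tool from outside, world axes, zero at the start.
- robot.current_torque(): the same for the moment, N m.
- robot.current_finger_gap(): opening from 0.0 (shut) to 1.0 (fully open).
- robot.current_gripper_force(): force on a finger pad.
Only numpy, scipy, OpenCV 4.12 (cv2) and the standard library are available. Lean on these libraries where they do the work, as an engineer would, in place of code of your own. Each camera call takes 0.05 s, during which the arm holds its last target. There are 200 camera calls.

## Task

Take the lion-mask plaque off the banding wheel and seat it in the sloped painting cradle: tongue under the steel keeper bar at the low end, slab flat and square on the floor of the blue-walled pocket, fully home; then bed it with a steady push of about 20 N square to the floor, held for a second. It is brittle pottery and more than 40 N cracks it, so feel it in; then let go, and leave the other things on the bench where they are.

Things in the scene. Friction and masses are not known exactly. Their poses are not given: they have to be found in the camera images.
- plaque: Lion-mask plaque, 0.4 kg: terracotta slab 120 (x) x 96 (y) x 14 mm (z) with a yellow lion head on top and, at its chin end (+x), a tongue. Origin: centre of the slab's underside, tongue left out; x runs brow to chin, z out of the face. Low curls, up to 28 mm high, at both ends of the head. Starts face up on the banding wheel.
- head (a point): Grip point in the plaque's yellow head, plaque frame (0, 0, 34) mm, same axes. The head is a block 60 (x) x 44 (y) mm, from z 14 to z 50 of the plaque, with flat upright cheeks at y = +-22 mm to grip.
- tongue (a point): Middle of the end face of the plaque's tongue, plaque frame (78, 0, 4) mm, same axes. The tongue juts from x = 60 to 78, is 40 mm wide and 8 mm thick, flush with the underside.
- pocket: Pocket of the cradle (fixed), sloping 25 degrees, low end away from the robot. Origin: centre of its floor, 82 mm above the table; x down the slope, y across, z square to the floor. 124 (x) x 100 (y) mm inside (2 mm play each side of the slab); blue walls 10 mm high, 11 to 13 thick. Lower wall (x = 62) has a gap, y = +-24, the floor running on to x = 86.
- keeper (a point): Middle of the underside of the fixed steel keeper bar over that gap, pocket frame (75, 0, 15) mm, same axes. The bar covers x = 69 to 81, is 6 mm thick, its posts 22 mm high at y = +-24 to +-33. It stops the plaque from going straight in: hold the chin end steeper than the slope (10 to 15 degrees), slip the tongue under the bar, then lay it down.
- wheel: Round white banding wheel (turntable stand, fixed, not turning), 170 mm across, top face 60 mm above its origin (centre of the foot, on the table).
- pot_blue: blue closed paint jar, 56 mm across, 60 mm high; a bystander, origin under its centre
- pot_red: terracotta-coloured paint jar with a red lid, 52 mm across, 55 mm high; a bystander, origin under its centre
- brush: paint brush lying on the table, 160 mm long; a bystander, origin under its handle-to-tip middle
- bowl: white bowl, 100 mm across, 45 mm high; a bystander, origin under its centre
- tray: orange plastic paint tray, 90 x 120 x 30 mm; a bystander, origin under its centre
- mug: blue mug, 76 mm across, 90 mm high; a bystander, origin under its centre
- crate: green plastic bin, 160 x 120 x 70 mm; a bystander, origin under its centre
Not all that is in view belongs to the job. What is meant by the plaque is not red, and is the smaller of those in its own colour. Leave any pink look-alike of the part that bears pocket alone.

How it is judged (in metres and radians):
On the way:
1. the plaque, seated in the pocket, is pressed down onto the cradle with 12 to 30 N for 0.4 s (contact force between plaque and pocket between 12 and 30 N and z of plaque in the frame of pocket between -0.0025 and 0.0025 m and angle between the z axis of plaque and the z axis of pocket, either way round below 0.04 rad and x of tongue in the frame of pocket above 0.072 m and z of tongue in the frame of pocket below 0.0075 m), for 0.4 s.
At the end, for the whole second after the job is handed in: Plaque at rest, tongue under the keeper bar (its end over 72 mm down-slope of the pocket centre, under 6.5 mm above the floor); plaque origin within 3.5 mm of the pocket origin in x and y, 2 mm in z; face within 0.03 rad of the floor, length within 0.05 rad of the pocket's (x of plaque in the frame of pocket between -0.0035 and 0.0035 m and y of plaque in the frame of pocket between -0.0035 and 0.0035 m and z of plaque in the frame of pocket between -0.002 and 0.002 m and angle between the z axis of plaque and the z axis of pocket, either way round below 0.03 rad and angle between the x axis of plaque and the x axis of pocket, either way round below 0.05 rad and x of tongue in the frame of pocket above 0.072 m and z of tongue in the frame of pocket below 0.0065 m and linear speed of plaque below 0.01 m/s and angular speed of plaque below 0.1 rad/s); the robot touches nothing.
It fails at once if the plaque and the cradle press on each other with more than 40 N (contact force between plaque and pocket above 40 N).
It fails at once if a bystander (jar, brush, bowl, tray, mug or bin) is moved by more than 30 mm (distance of any of pot_blue, pot_red, brush, bowl, tray, mug, crate from where it was at the start of the episode above 0.03 m).
It also fails if it takes over 48 s, if anything falls off the work surface, if the arm or the gripper's body presses on something with over 40 N, if the wrist force passes 120 N, or if a joint passes its speed limit or range.

## Working session

There is one attempt and no reset: what is moved stays moved. The work goes in short steps, each a Python script; the robot and the scene stay as the last script left them, time stands still between calls to the robot, and variables do not carry over. Pictures are saved under pics/ and viewed, at most 10 in all, crops included, and the job is handed in when it is done.

```bash
mkdir -p pics
python3 - <<'E'
from station import robot,vision,recognise
import cv2,numpy as np
for c in ["scene","top"]:
    im=vision.grab_frame(c); cv2.imwrite(f"pics/{c}0.png",im[:,:,::-1])
    k=vision.calibration(c); print(c,np.round(k["mtx"],1).tolist(),np.round(k["extrinsics"],4).tolist(),[x for x in k])
    for l in ["plaque","pocket","wheel","keeper","head"]:
        print(l,[(np.round(d["rect"]).tolist(),round(d["p"],2)) for d in recognise(l,c)])
print(vision.calibration("wrist"),robot.current_time_s(),robot.current_eef_rot())
E
```

```text
scene [[467.3, 0.0, 324.5], [0.0, 467.3, 246.2], [0.0, 0.0, 1.0]] [[-0.1364, 0.9906, 0.0118, 0.0599], [-0.6271, -0.0955, 0.7731, 0.2224], [0.7669, 0.098, 0.6342, -1.4707], [0.0, 0.0, 0.0, 1.0]] ['mtx', 'extrinsics']
plaque [([244.0, 225.0, 75.0, 41.0], 0.94), ([115.0, 347.0, 54.0, 64.0], 0.92), ([218.0, 281.0, 70.0, 55.0], 0.77)]
pocket [([478.0, 208.0, 63.0, 55.0], 0.76), ([410.0, 276.0, 60.0, 74.0], 0.74)]
wheel [([225.0, 288.0, 75.0, 73.0], 0.96)]
keeper [([410.0, 275.0, 62.0, 73.0], 0.9), ([226.0, 288.0, 76.0, 69.0], 0.61), ([478.0, 204.0, 59.0, 58.0], 0.57)]
head [([246.0, 225.0, 75.0, 43.0], 0.76), ([111.0, 348.0, 53.0, 58.0], 0.72), ([219.0, 279.0, 66.0, 53.0], 0.57), ([411.0, 277.0, 59.0, 74.0], 0.54)]
top [[437.6, 0.0, 324.4], [0.0, 437.6, 249.1], [0.0, 0.0, 1.0]] [[-0.021, -0.9998, -0.007, 0.0344], [0.9878, -0.0219, 0.1539, -0.5013], [-0.154, -0.0037, 0.9881, -1.2281], [0.0, 0.0, 0.0, 1.0]] ['mtx', 'extrinsics']
plaque [([404.0, 217.0, 43.0, 47.0], 0.97), ([458.0, 173.0, 42.0, 44.0], 0.86), ([412.0, 313.0, 68.0, 55.0], 0.82), ([261.0, 244.0, 48.0, 57.0], 0.28)]
pocket [([20
[... 174 characters left out ...]
0, 53.0], 0.57)]
head [([405.0, 219.0, 37.0, 50.0], 0.88), ([412.0, 312.0, 70.0, 58.0], 0.77), ([460.0, 175.0, 49.0, 49.0], 0.72)]
{'mtx': array([[386.92694281,   0.        , 318.73823682],
       [  0.        , 386.92694281, 238.63695148],
       [  0.        ,   0.        ,   1.        ]]), 'T_tool_cam': array([[ 4.66186968e-04,  9.65512330e-01,  2.60356916e-01,
         6.71507891e-02],
       [ 9.99999758e-01, -5.84546140e-04,  3.77173197e-04,
        -2.00446666e-03],
       [ 5.16356002e-04,  2.60356677e-01, -9.65512369e-01,
        -1.25101515e-01],
       [ 0.00000000e+00,  0.00000000e+00,  0.00000000e+00,
         1.00000000e+00]])} 0.6 [1.79999983e+02 1.07050540e-03 1.61853946e+02]
```

View both.

Run:
```python
import cv2,numpy as np
a=cv2.imread("pics/scene0.png")[150:400,50:560];b=cv2.imread("pics/top0.png")[140:410,150:520]
cv2.imwrite("pics/a.png",cv2.resize(a,None,fx=1.56,fy=1.56,interpolation=3));cv2.imwrite("pics/b.png",cv2.resize(b,None,fx=2.1,fy=2.1,interpolation=3))
```

```text
(no output)
```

View pics/a.png

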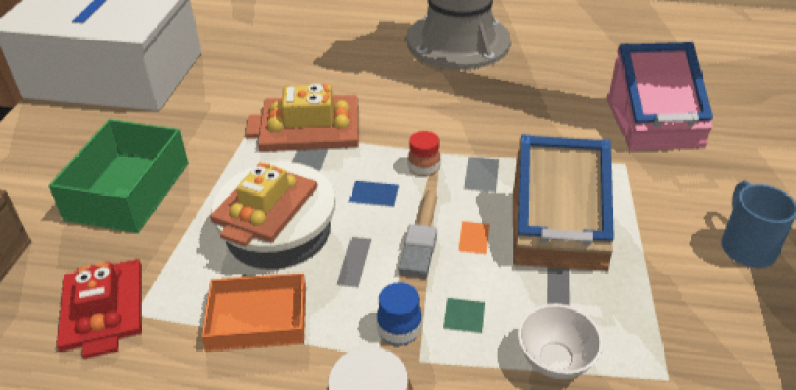

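View pics/b.png

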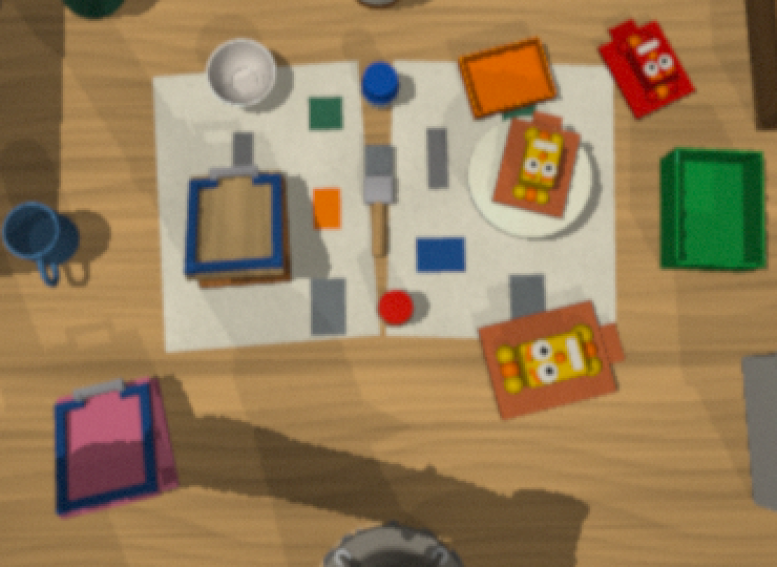

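```bash
cat > h.py <<'E'
import numpy as np,cv2
from scipy.spatial.transform import Rotation as R
from scipy.optimize import least_squares
from station import robot,fingers,vision,workorder,recognise
def Rt(e): return R.from_euler('xyz',e,degrees=True).as_matrix()
def eul(M): return R.from_matrix(M).as_euler('xyz',degrees=True)
def cam_pose(c,tp=None,te=None):
    "returns K, world->cam 4x4"
    k=vision.calibration(c)
    if c!="wrist": return k["mtx"],np.array(k["extrinsics"])
    T=np.eye(4);T[:3,:3]=Rt(te);T[:3,3]=tp
    return k["mtx"],np.linalg.inv(T@k["T_tool_cam"])
def proj(K,E,P):
    p=np.atleast_2d(P)@E[:3,:3].T+E[:3,3]; p=p*[1,-1,-1]
    q=p@K.T; return q[:,:2]/q[:,2:]
def ray(K,E,uv,z):
    d=np.linalg.inv(K)@[uv[0],uv[1],1]*[1,-1,-1]
    d=E[:3,:3].T@d; o=-E[:3,:3].T@E[:3,3]
    return o+d*(z-o[2])/d[2]
def snap(name):
    tp,te=robot.current_tool_pos(),robot.current_eef_rot()
    im=vision.grab_frame("wrist"); cv2.imwrite(f"pics/{name}.png",im[:,:,::-1]); np.savez(f"pics/{name}.npz",tp=tp,te=te)
    return tp,te
E
python3 - <<'E'
from h import *
K,E=cam_pose("top")
f=lambda x,y:(150+x/2.1,140+y/2.1)
for n,p,z in [("plaque head",(541,165),.11),("tongue",(547,118),.065),("pocket",(236,226),.082),("keeper",(235,172),.07)]:
    print(n,ray(K,E,f(*p),z))
pk=ray(K,E,f(236,226),.082); pl=ray(K,E,f(541,165),.09)
for n,p in [("pk",pk),("pl",pl)]:
  for y in (0,180):
    for tilt in (0,25,40):
        e=eul(R.from_euler('y',tilt,degrees=True).as_matrix()@Rt([180,0,y]))
        print(n,y,tilt,np.round(e),[None if (j:=robot.inverse_kinematics([p[0],p[1],z],e)) is None else np.round(j).tolist() for z in (.15,.25)])
E
```

```text
plaque head [ 0.57105618 -0.20789434  0.11      ]
tongue [ 0.64696426 -0.22808624  0.065     ]
pocket [0.50335946 0.19697442 0.082     ]
keeper [0.57968232 0.20016306 0.07      ]
pk 0 0 [180.   0.   0.] [[-51.0, 24.0, 37.0, 98.0, -16.0, 64.0, -99.0], [-51.0, 19.0, 37.0, 89.0, -12.0, 76.0, -103.0]]
pk 0 25 [180.  25.   0.] [[-40.0, 43.0, 39.0, 75.0, -27.0, 96.0, -90.0], [-40.0, 39.0, 41.0, 67.0, -26.0, 108.0, -93.0]]
pk 0 40 [180.  40.   0.] [[-35.0, 54.0, 40.0, 61.0, -32.0, 115.0, -89.0], None]
pk 180 0 [180.   0. 180.] [[-36.0, 21.0, 17.0, 97.0, -7.0, 63.0, 73.0], [-37.0, 17.0, 18.0, 88.0, -5.0, 75.0, 72.0]]
pk 180 25 [180. -25. 180.] [[-29.0, 39.0, 18.0, 75.0, -16.0, 93.0, 80.0], [-29.0, 35.0, 20.0, 66.0, -16.0, 105.0, 79.0]]
pk 180 40 [180. -40. 180.] [[-24.0, 50.0, 16.0, 61.0, -19.0, 110.0, 81.0], None]
pl 0 0 [180.   0.   0.] [[-18.0, 41.0, 62.0, 86.0, -37.0, 75.0, -43.0], [-16.0, 35.0, 59.0, 77.0, -29.0, 84.0, -49.0]]
pl 0 25 [180.  25.   0.] [[-7.0, 55.0, 53.0, 59.0, -27.0, 103.0, -53.0], [-6.0, 53.0, 57.0, 49.0, -27.0, 114.0, -52.0]]
pl 0 40 [180.  40.   0.] [None, None]
pl 180 0 [180.   0. 180.] [[-12.0, 36.0, 48.0, 86.0, -27.0, 71.0, 130.0], [-16.0, 34.0, 57.0, 77.0, -28.0, 84.0, 130.0]]
pl 180 25 [180. -25. 180.] [[-6.0, 54.0, 49.0, 59.0, -24.0, 102.0, 125.0], [-5.0, 52.0, 53.0, 49.0, -25.0, 114.0, 126.0]]
pl 180 40 [180. -40. 180.] [None, None]
```

Run:
```python
from h import *
robot.move_to([.51,.197,.27],[180,0,180]); snap("w_pk")
for l in("pocket","keeper"): print(l,[(np.round(d["rect"]).tolist(),round(d["p"],2)) for d in recognise(l,"wrist")])
robot.move_to([.575,-.21,.25],[180,0,166]); snap("w_pl")
for l in("plaque","tongue"): print(l,[(np.round(d["rect"]).tolist(),round(d["p"],2)) for d in recognise(l,"wrist")])
print(robot.current_time_s(),np.round(robot.current_joint_positions()))
a=np.hstack([cv2.imread("pics/w_pk.png"),cv2.imread("pics/w_pl.png")]);cv2.imwrite("pics/c.png",cv2.resize(a,(800,300),interpolation=3))
```

```text
pocket [([316.0, 209.0, 182.0, 187.0], 0.9)]
keeper [([315.0, 208.0, 184.0, 185.0], 0.68)]
plaque [([318.0, 226.0, 126.0, 166.0], 0.73), ([184.0, 15.0, 108.0, 27.0], 0.69), ([227.0, 379.0, 82.0, 96.0], 0.57)]
tongue [([319.0, 227.0, 124.0, 165.0], 0.8), ([186.0, 16.0, 109.0, 32.0], 0.8), ([224.0, 378.0, 80.0, 90.0], 0.63)]
4.1417 [ -4.  28.  34.  77. -15.  80. 106.]
```

View pics/c.png

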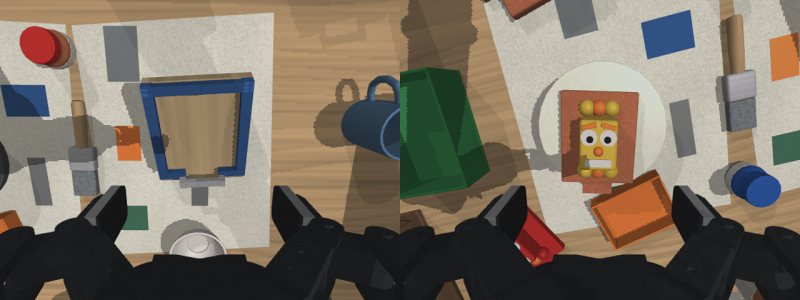

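```bash
cat > fit.py <<'E'
from h import *
def seg(a,b,n=40): a,b=np.array(a,float),np.array(b,float); return a+np.linspace(.04,.96,n)[:,None]*(b-a)
def fit(name,mask,pts,z,slope,x0):
    d=np.load(f"pics/{name}.npz");K,E=cam_pose("wrist",d["tp"],d["te"])
    cs,_=cv2.findContours(mask,cv2.RETR_LIST,cv2.CHAIN_APPROX_NONE)
    b=np.full(mask.shape,255,np.uint8)
    for c in cs: b[c[:,0,1],c[:,0,0]]=0
    dt=cv2.distanceTransform(b,cv2.DIST_L2,5).astype(np.float32)
    def uv(q):
        M=R.from_euler('zy',[q[2],slope],degrees=True).as_matrix()
        return proj(K,E,pts/1000@M.T+[q[0],q[1],z])
    def res(q):
        p=uv(q).astype(np.float32); return cv2.remap(dt,p[:,0].reshape(-1,1),p[:,1].reshape(-1,1),cv2.INTER_LINEAR).ravel()
    s=least_squares(res,x0,loss='soft_l1',f_scale=1.,x_scale=[.001,.001,1],diff_step=1e-4)
    print(name,np.round(s.x,4),"resid px",np.round(np.median(res(s.x)),2),np.round(np.mean(res(s.x)),2))
    im=cv2.imread(f"pics/{name}.png")
    p=uv(s.x); S=4; c=p.mean(0); x1,y1=(c-[100,75*1.0+15]).astype(int)
    im=cv2.resize(im[y1:y1+190,x1:x1+200],None,fx=2,fy=3*2/3,interpolation=3)
    for u in p: cv2.circle(im,tuple(int(v) for v in ((u-[x1,y1]+.5)*2)),1,(0,255,0),-1)
    return s.x,im
def big(m,near):
    n,l,st,ce=cv2.connectedComponentsWithStats(m)
    i=[i for i in range(1,n) if st[i,4]>300]; i=min(i,key=lambda i:np.hypot(*(ce[i]-near))); return (l==i).astype(np.uint8)*255
h=cv2.cvtColor(cv2.imread("pics/w_pl.png"),cv2.COLOR_BGR2HSV)
m=((h[...,1]>90)&((h[...,0]<40))).astype(np.uint8)*255; m[:120]=0; m[318:]=0
m=cv2.morphologyEx(m,cv2.MORPH_OPEN,np.ones((3,3))); m=big(m,(318,226)); m=cv2.morphologyEx(m,cv2.MORPH_CLOSE,np.ones((7,7)))
cs,_=cv2.findContours(m,cv2.RETR_EXTERNAL,2); m[:]=0; cv2.drawContours(m,cs,-1,255,-1)
pts=np.vstack([seg((-60,-48,14),(60,-48,14)),seg((-60,48,14),(60,48,14)),seg((-60,-48,14),(-60,48,14)),seg((60,-48,14),(60,-22,14),10),seg((60,22,14),(60,48,14),10),seg((78,-20,8),(78,20,8),10)])
q1,i1=fit("w_pl",m,pts,.06,0,[.57,-.21,-14])
h=cv2.cvtColor(cv2.imread("pics/w_pk.png"),cv2.COLOR_BGR2HSV)
m=((h[...,1]>110)&(h[...,0]>95)&(h[...,0]<130)).astype(np.uint8)*255; m=big(m,(316,209))
pts=np.vstack([seg((-62,-50,0),(62,-50,0))[12:],seg((-62,50,0),(62,50,0))[12:],seg((-62,-50,10),(-62,50,10)),seg((62,-50,0),(62,-24,0),10),seg((62,24,0),(62,50,0),10)])
q2,i2=fit("w_pk",m,pts,.082,25,[.505,.197,0])
np.savez("poses.npz",pl=q1,pk=q2)
cv2.imwrite("pics/d.png",np.hstack([i1,i2]))
E
python3 fit.py
```

```text
w_pl [  0.576   -0.21   -13.4253] resid px 1.56 2.69
w_pk [0.3893 0.7274 0.016 ] resid px 0.0 0.0Traceback (most recent call last):
  File "fit.py", line 33, in <module>
    q2,i2=fit("w_pk",m,pts,.082,25,[.505,.197,0])
          ~~~^^^^^^^^^^^^^^^^^^^^^^^^^^^^^^^^^^^^
  File "fit.py", line 18, in fit
    im=cv2.resize(im[y1:y1+190,x1:x1+200],None,fx=2,fy=3*2/3,interpolation=3)
cv2.error: OpenCV(4.12.0) /io/opencv/modules/imgproc/src/resize.cpp:4208: error: (-215:Assertion failed) !ssize.empty() in function 'resize'
```

```bash
python3 - <<'E'
s=open("fit.py").read()
s=s.replace("cv2.INTER_LINEAR)","cv2.INTER_LINEAR,borderMode=cv2.BORDER_CONSTANT,borderValue=200)")
a=s.index("    s=least_squares");b=s.index("    print(name")
s=s[:a]+"""    from scipy.optimize import minimize
    w=np.array([.01,.01,4]); x0=np.array(x0,float)
    s=minimize(lambda v:np.minimum(res(x0+v*w),8).mean(),[0,0,0],method='Nelder-Mead',options=dict(initial_simplex=np.vstack([[-.7,-.7,-.7],np.eye(3)]),maxiter=600,xatol=1e-3,fatol=1e-4)); s.x=x0+s.x*w
"""+s[b:]
open("fit.py","w").write(s)
E
python3 fit.py
```

```text
w_pl [  0.5765  -0.2101 -15.6906] resid px 1.23 2.37
w_pk [0.5049 0.1971 3.5147] resid px 0.86 0.89
```

View pics/d.png

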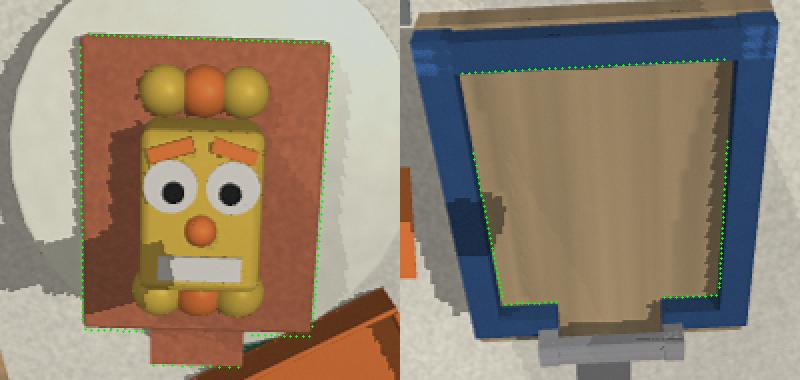

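```bash
python3 - <<'E'
s=open("fit.py").read()
s=s.replace("    im=cv2.resize(im[y1","    print('origin',x1,y1)\n    im=cv2.resize(im[y1")
open("fit.py","w").write(s)
E
python3 fit.py
python3 - <<'E'
from h import *
import subprocess
o=[int(v) for v in subprocess.run("python3 fit.py|grep origin|head -1",shell=True,capture_output=True,text=True).stdout.split()[1:]]
uv=np.array([(82,36),(330,42),(311,332),(85,327),(151,364),(242,367)])/2+o-.25
P=np.array([(-60,48,14),(-60,-48,14),(60,-48,14),(60,48,14),(78,20,8),(78,-20,8)])
d=np.load("pics/w_pl.npz");K,E=cam_pose("wrist",d["tp"],d["te"])
for sgn in (1,-1):
    Q=P*[1,sgn,1]/1000
    f=lambda q:(proj(K,E,Q@R.from_euler('z',q[2],degrees=True).as_matrix().T+[q[0],q[1],.06])-uv).ravel()
    s=least_squares(f,[.576,-.21,-14],x_scale=[.001,.001,1]); print(sgn,s.x,np.round(s.fun.reshape(-1,2),1).tolist())
    if sgn==-1 or s.cost<40: 
        if s.cost<60:
            z=np.load("poses.npz"); np.savez("poses.npz",pl=s.x,pk=z["pk"]); print("saved")
E
```

```text
w_pl [  0.5765  -0.2101 -15.6906] resid px 1.23 2.37
origin 217 127
w_pk [0.5049 0.1971 3.5147] resid px 0.86 0.89
origin 218 118
this script no longer has the robotException ignored in: <_io.TextIOWrapper mode='rw' encoding='UTF-8'>
Traceback (most recent call last):
BrokenPipeError: [Errno 32] Broken pipe
```

Run:
```python
from h import *
o=[217,127]
uv=np.array([(82,36),(330,42),(311,332),(85,327),(151,364),(242,367)])/2+o-.25
Q=np.array([(-60,-48,14),(-60,48,14),(60,48,14),(60,-48,14),(78,-20,8),(78,20,8)])/1000
d=np.load("pics/w_pl.npz");K,E=cam_pose("wrist",d["tp"],d["te"])
f=lambda q:(proj(K,E,Q@R.from_euler('z',q[2],degrees=True).as_matrix().T+[q[0],q[1],.06])-uv).ravel()
s=least_squares(f,[.576,-.21,-14],x_scale=[.001,.001,1]); print(s.x,np.round(s.fun.reshape(-1,2),1).tolist())
z=np.load("poses.npz"); np.savez("poses.npz",pl=s.x,pk=z["pk"])
```

```text
[  0.57612434  -0.21003904 -15.32791635] [[-1.5, -1.1], [1.3, -0.5], [0.7, 1.4], [-0.9, 1.1], [-0.2, 0.0], [0.6, -0.3]]
```

Run:
```python
from h import *
x,y,w=np.load("poses.npz")["pl"]
o=[180,0,w+180]
robot.move_to([x,y,.17],o); robot.line_to([x,y,.095],velocity=.1)
g=fingers.gripper_to(0.0,60); print(g,robot.current_finger_gap(),robot.current_gripper_force(),np.round(robot.current_contact_force(),1))
robot.line_to([x,y,.20],velocity=.15)
print(robot.current_finger_gap(),np.round(robot.current_contact_force(),1),np.round(robot.current_torque(),2),robot.current_time_s())
```

```text
False 0.5074161129076286 64.7171688079834 [0.2 0.7 3.8]
0.5013721435027678 [ 0.2 -0.4 -5. ] [0.01 0.02 0.01] 6.775
```

```bash
cat >> h.py <<'E'
PK=np.load("poses.npz")["pk"]
Mk=R.from_euler('zy',[PK[2],25],degrees=True).as_matrix(); Ok=np.array([PK[0],PK[1],.082])
def tcp(tx,tz,delta,y=0,hz=35):
    "tool pose with plaque tongue-end bottom edge at pocket (tx,y,tz) mm, chin delta deg steeper"
    D=R.from_euler('y',delta,degrees=True).as_matrix()
    p=np.array([tx,y,tz])+D@np.array([-78,0,hz])
    return Ok+Mk@(p/1000), eul(Mk@D@np.diag([-1.,1,-1]))
def where(hz=35):
    "plaque tongue end (if grip nominal) in pocket frame, mm and rotation deg"
    M=Mk.T@Rt(robot.current_eef_rot())@np.diag([-1.,1,-1]); p=Mk.T@(np.array(robot.current_tool_pos())-Ok)*1000
    return np.round(p+M@np.array([78,0,-hz]),2), np.round(R.from_matrix(M).as_euler('xyz',degrees=True),2)
def F(): return np.round(Mk.T@np.array(robot.current_contact_force()),2)
E
python3 - <<'E'
from h import *
for a in [(58,40,12),(58,4,12),(80,2,12),(78,1,0),(78,60,0)]:
    p,e=tcp(*a); j=robot.inverse_kinematics(p,e); print(a,np.round(p,3),np.round(e,1),None if j is None else np.round(j))
E
```

```text
(58, 40, 12) [0.533 0.196 0.169] [ 178.1  -36.9 -175.7] [-26.  51.  22.  55. -22. 113.  86.]
(58, 4, 12) [0.518 0.196 0.136] [ 178.1  -36.9 -175.7] [-27.  51.  22.  61. -21. 108.  87.]
(80, 2, 12) [0.537 0.198 0.125] [ 178.1  -36.9 -175.7] [-26.  54.  21.  56. -22. 109.  86.]
(78, 1, 0) [0.52  0.197 0.115] [ 178.4  -24.9 -176.1] [-31.  43.  24.  73. -20.  92.  87.]
(78, 60, 0) [0.545 0.197 0.168] [ 178.4  -24.9 -176.1] [-30.  44.  24.  65. -20. 100.  86.]
```

```bash
sed -i "s/'zy'/'ZY'/" h.py fit.py; sed -i "s/^np.savez(\"poses.*/np.savez('poses.npz',pl=np.load('poses.npz')['pl'],pk=q2)/; s/\[i1,i2\]/[i2,i2]/" fit.py; python3 fit.py
python3 - <<'E'
from h import *
for a in [(58,40,12),(58,4,12)]:
    p,e=tcp(*a); j=robot.inverse_kinematics(p,e); print(a,np.round(p,3),np.round(e,1),None if j is None else np.round(j))
robot.move_to(*tcp(58,40,12)); print(where(),F(),robot.current_time_s())
E
```

```text
w_pl [  0.5766  -0.2102 -15.7118] resid px 1.25 2.37
origin 217 127
w_pk [0.5049 0.1978 3.3267] resid px 0.67 0.88
origin 219 118
(58, 40, 12) [0.533 0.199 0.169] [-180.   -37.  -176.7] [-27.  52.  22.  54. -21. 114.  85.]
(58, 4, 12) [0.518 0.199 0.136] [-180.   -37.  -176.7] [-28.  51.  22.  60. -21. 108.  86.]
(array([58.73, -2.71, 40.8 ]), array([-0.05, 11.88, -0.24])) [ 2.86 -0.52 -2.93] 8.3
```

View pics/d.png

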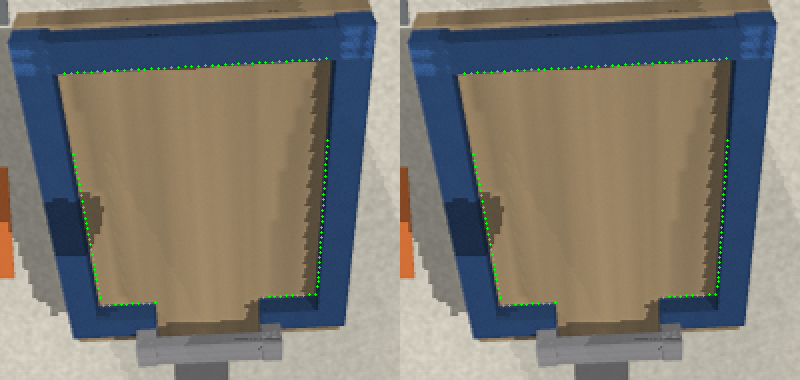

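Run:
```python
from h import *
robot.pause(.2);print(where(),F())
print(robot.line_to(*tcp(58,12,12),velocity=.08,f_stop=8)); robot.pause(.15);print(where(),F())
print(robot.line_to(*tcp(60,4.5,12),velocity=.04,f_stop=5)); robot.pause(.15);print(where(),F(),robot.current_time_s())
snap("w3")
```

```text
(array([58.31, -1.7 , 40.79]), array([ 0.03, 11.92, -0.15])) [ 1.24 -0.04 -4.11]
False
(array([ 5.834e+01, -3.000e-02,  1.287e+01]), array([1.000e-02, 1.191e+01, 1.000e-02])) [ 1.97 -0.48 -4.36]
False
(array([6.00e+01, 1.00e-02, 4.57e+00]), array([-0., 12.,  0.])) [ 2.57  0.12 -4.61] 9.6417
```

View pics/w3.png

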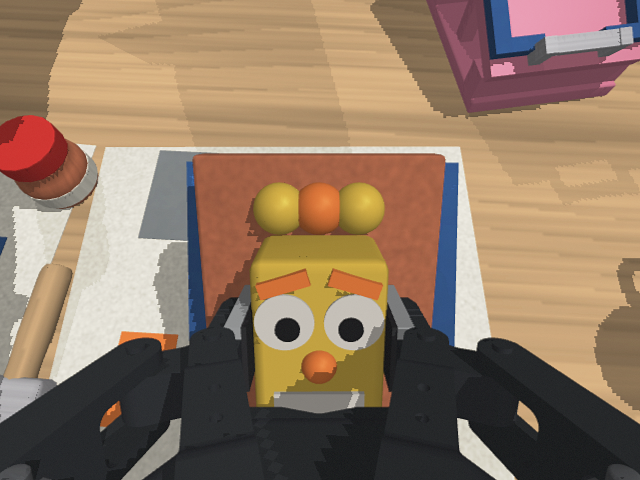

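Run:
```python
from h import *
robot.line_to(*tcp(60,4.5,12,1.8),velocity=.03)
print(robot.line_to(*tcp(60,-1.5,12,1.8),velocity=.01,f_stop=3)); print("floor",where(),F())
z=where()[0][2]; print(robot.line_to(*tcp(60,z+1.5,12,1.8),velocity=.02)); robot.pause(.1);print(where(),F())
print(robot.line_to(*tcp(84,z+1.5,12,1.8),velocity=.02,f_stop=4)); print("wall",where(),F());
robot.pause(.1);print(where(),F(),robot.current_time_s())
```

```text
True
floor (array([59.92,  1.73,  1.4 ]), array([ 0.000e+00,  1.201e+01, -1.000e-02])) [-2.49 -0.73  4.69]
False
(array([60.3 ,  1.69,  1.97]), array([-0.02, 12.03, -0.02])) [ 2.29 -0.33 -3.87]
True
wall (array([78.82,  1.66,  1.59]), array([-0.03, 12.31, -0.05])) [-2.39  0.83  3.6 ]
(array([78.87,  1.69,  1.61]), array([-0.03, 12.28, -0.05])) [-3.36  0.69  3.5 ] 11.8167
```

Run:
```python
from h import *
p,_=where()
robot.line_to(*tcp(p[0],p[2]+1.2,12,1.8),velocity=.01); robot.pause(.2);print(where(),F())
print(robot.line_to(*tcp(84,p[2]+1.2,12,1.8),velocity=.01,f_stop=4)); print("wall",where(),F());
```

```text
(array([78.99,  1.64,  2.06]), array([-0.02, 12.04, -0.02])) [ 0.52 -0.1  -3.65]
True
wall (array([78.76,  1.71,  1.5 ]), array([-0.03, 12.35, -0.04])) [-2.56  0.56  5.92]
```

Run:
```python
from h import *
robot.line_to(*tcp(77.3,2.2,12,1.8),velocity=.01); robot.pause(.2);print(where(),F())
for d in (9,6,4,2,1):
    s=robot.line_to(*tcp(77.3,2.2,d,1.8),velocity=.02,f_stop=6); robot.pause(.1); print(d,s,where(),F())
    if s: break
print(robot.current_time_s())
```

```text
(array([77.59,  1.68,  1.8 ]), array([-1.0e-02,  1.2e+01, -2.0e-02])) [ 2.27 -0.4  -3.11]
9 True (array([77.19,  2.24,  1.36]), array([ 0.06, 10.84,  0.03])) [-3.11  0.1   6.12]
13.6833
```

Run:
```python
from h import *
robot.line_to(*tcp(77.3,3.3,11,1.8),velocity=.01); robot.pause(.2);print(where(),F())
for d in (9,7,5,3,2,1):
    s=robot.line_to(*tcp(77.3,3.5,d,1.8),velocity=.015,f_stop=8); robot.pause(.15); print(d,s,where(),F())
    if s: break
print(robot.current_time_s())
```

```text
(array([77.28,  1.57,  2.75]), array([-0.02, 11.05, -0.03])) [ 2.   -0.26 -3.6 ]
9 False (array([77.41,  1.74,  3.44]), array([-0.  ,  9.01, -0.01])) [ 1.81 -0.27 -4.45]
7 False (array([77.45,  1.74,  3.4 ]), array([-0.01,  7.01, -0.  ])) [ 1.92 -0.42 -4.05]
5 False (array([77.46,  1.75,  3.43]), array([-0.  ,  5.01, -0.01])) [ 2.2  -1.04 -3.82]
3 False (array([77.46,  1.74,  3.49]), array([-0.  ,  3.01, -0.01])) [ 1.9  -0.27 -4.46]
2 False (array([77.4 ,  1.75,  3.5 ]), array([-0.  ,  2.01, -0.01])) [ 1.48  0.01 -3.71]
1 False (array([77.38,  1.81,  3.51]), array([-0.  ,  1.01, -0.  ])) [ 2.41  0.69 -4.03]
17.2167
```

Run:
```python
from h import *
robot.line_to(*tcp(77.4,3.0,0.3,1.8),velocity=.01)
s=robot.line_to(*tcp(77.4,-.5,0.,1.8),velocity=.006,f_stop=5); print(s,where(),F()); robot.pause(.15); print(where(),F(),np.round(robot.current_torque(),2),robot.current_time_s())
snap("w4")
```

```text
True (array([77.52,  1.71,  1.67]), array([ 0.03,  0.07, -0.  ])) [-1.13 -0.06  5.19]
(array([77.49,  1.72,  1.6 ]), array([ 0.04,  0.09, -0.01])) [-2.93 -0.85  5.57] [ 0.34 -0.19 -0.07] 18.125
```

View pics/w4.png

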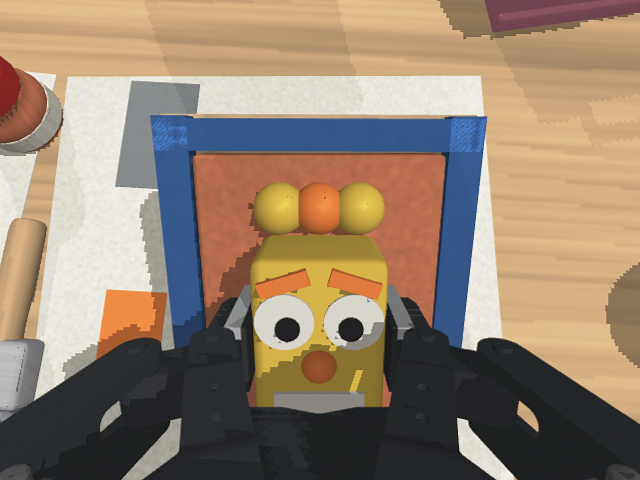

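Run:
```python
from h import *
fingers.gripper_to(1.0); robot.pause(.1); print(F(),where())
robot.line_to(*tcp(77.4,40,0,1.8),velocity=.12); fingers.gripper_to(0.0,40); robot.pause(.2)
f0=F(); print("bias",f0,where(),robot.current_time_s())
snap("w5")
# tips on head top expected at hz offset: where z = (67-35)=32
robot.line_to(*tcp(77.4,36,0,1.8),velocity=.03); robot.pause(.1)
s=robot.line_to(*tcp(77.4,26,0,1.8),velocity=.008,f_stop=6); robot.pause(.15)
print(s,where(),F()-f0,robot.current_time_s())
```

```text
[0.51 0.5  0.15] (array([77.54,  1.44, -0.95]), array([-0.05,  0.23, -0.04]))
bias [0.16 0.64 0.84] (array([77.4 ,  1.8 , 40.01]), array([-0., -0., -0.])) 20.2167
True (array([77.46,  1.84, 33.16]), array([ 0.02, -0.05,  0.01])) [-1.   -1.33  4.73] 21.4417
```

View pics/w5.png

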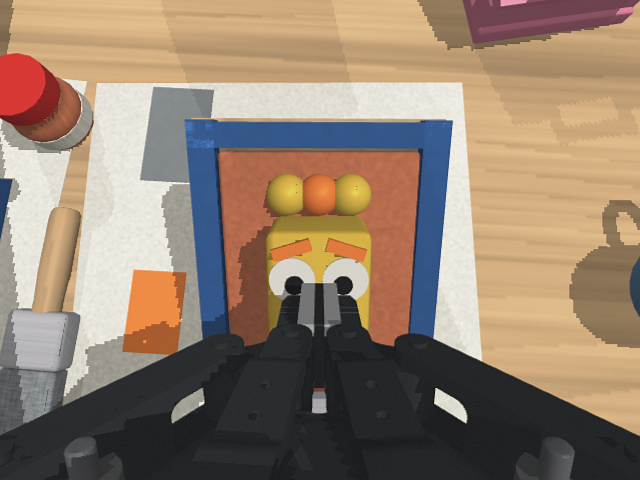

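Run:
```python
from h import *
f0=np.array([.16,.64,.84]); c=where()[0][2]; log=[]
for i in range(14):
    f=(F()-f0)[2]; log.append((round(c,2),round(f,1)))
    if f>16.5: break
    c-=.25 if f<12 else .12
    robot.line_to(*tcp(77.4,c,0,1.8),velocity=.004); robot.pause(.12)
for i in range(6): robot.pause(.2); log.append((F()-f0).round(1).tolist())
print(log,where(),robot.current_time_s())
```

```text
[(np.float64(33.16), np.float64(4.7)), (np.float64(32.91), np.float64(3.8)), (np.float64(32.66), np.float64(5.3)), (np.float64(32.41), np.float64(5.4)), (np.float64(32.16), np.float64(6.4)), (np.float64(31.91), np.float64(7.0)), (np.float64(31.66), np.float64(7.3)), (np.float64(31.41), np.float64(8.9)), (np.float64(31.16), np.float64(8.9)), (np.float64(30.91), np.float64(9.8)), (np.float64(30.66), np.float64(9.9)), (np.float64(30.41), np.float64(11.0)), (np.float64(30.16), np.float64(11.9)), (np.float64(29.91), np.float64(12.0)), [-3.3, -0.7, 12.8], [-3.6, -0.9, 12.8], [-3.9, -0.7, 13.0], [-2.9, -0.8, 12.3], [-3.5, -1.6, 12.1], [-4.0, -1.2, 12.0]] (array([77.53,  1.85, 33.35]), array([ 0.05, -0.24,  0.03])) 27.8833
```

Run:
```python
from h import *
f0=np.array([.16,.64,.84]); log=[]
for c in (28.5,27.6):
    robot.line_to(*tcp(77.4,c,0,1.8),velocity=.01); robot.pause(.1); log.append((c,(F()-f0).round(1).tolist()))
for i in range(6):
    f=(F()-f0)[2]
    if f<17.5: c-=.5; robot.line_to(*tcp(77.4,c,0,1.8),velocity=.01)
    robot.pause(.25); log.append((c,(F()-f0).round(1).tolist()))
print(log,where(),robot.current_time_s())
```

```text
[(28.5, [-4.0, -0.2, 15.8]), (27.6, [-4.8, -1.0, 18.3]), (27.6, [-5.2, -0.4, 19.2]), (27.6, [-5.5, -1.1, 19.6]), (27.6, [-5.0, -0.3, 19.0]), (27.6, [-4.8, -0.2, 18.8]), (27.6, [-6.0, -0.3, 19.0]), (27.6, [-4.4, -0.1, 19.0])] (array([77.61,  1.89, 33.5 ]), array([ 0.09, -0.39,  0.04])) 30.1083
```

Run:
```python
from h import *
robot.line_to(*tcp(77.4,45,0,1.8),velocity=.08)
p=robot.current_tool_pos(); robot.line_to([p[0],p[1],p[2]+.03],velocity=.1)
robot.move_to([.43,.197,.30],[180,0,180]); robot.pause(.2); snap("w6"); print(robot.current_time_s())
im=cv2.imread("pics/w6.png"); cv2.imwrite("pics/w6c.png",cv2.resize(im[180:480,160:480],None,fx=1.8,fy=1.8,interpolation=3))
```

```text
31.8667
```

View pics/w6c.png

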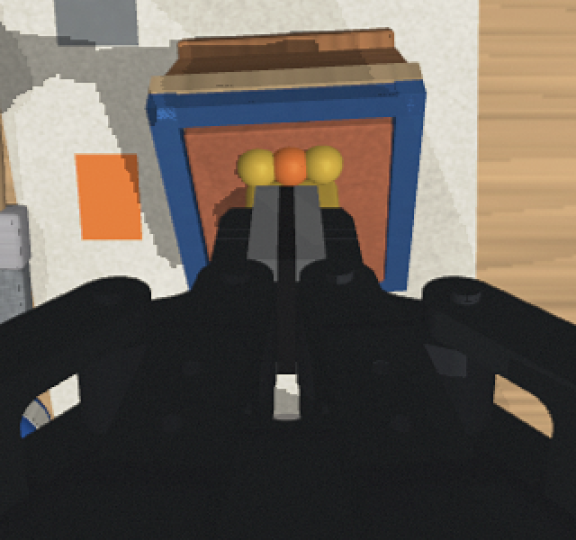

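Run:
```python
from h import *
robot.move_to([.52,.197,.29],[180,0,180]); robot.pause(.2); snap("w7"); print(robot.current_time_s())
im=cv2.imread("pics/w7.png"); cv2.imwrite("pics/w7c.png",cv2.resize(im[90:320,210:430],None,fx=2.5,fy=2.5,interpolation=3))
```

```text
32.5667
```

View pics/w7c.png

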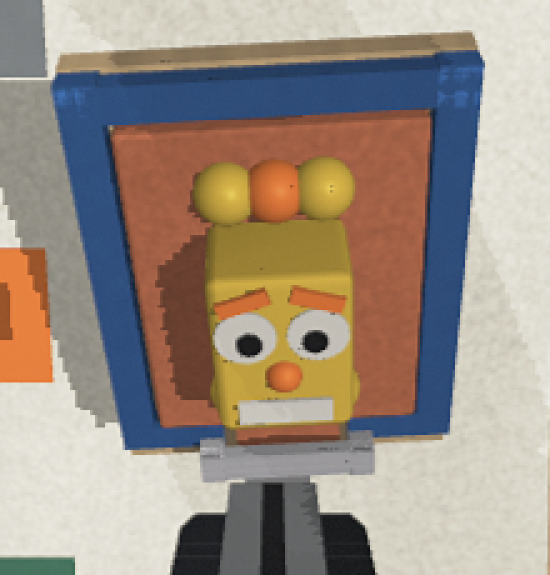

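The plaque lies flat and square within all four blue walls, and its tongue runs under the keeper bar at about (288,440). The gripper is clear, so I'm handing the job in.

```bash
python3 -c "
from station import workorder
print(workorder.close_job())"
```

```text
the job is handed in; nothing more can be done
None
```

The plaque is seated flat in the cradle pocket with its tongue under the keeper bar, bedded at about 19 N for over a second and released; the job was handed in at about 33 s, and no verdict came back.

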